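# Open the gas test cock with the T-key

## Robot

A 6-joint arm with a two-finger parallel gripper is mounted at the origin on the work surface. World frame = base frame: x ahead of the robot, y to its left, z up, the work surface at z = 0. Lengths are in m, angles in rad, forces in N, time in s.
With the tool pointing down it reaches from about 0.35 to 0.95 m from the base axis. Payload 17.4 kg.
Tool frame: the origin (TCP) lies midway between the tips of the shut fingers; the grasp point (between the pads) lies 19 mm behind it (env.grasp_offset is the distance from the TCP to the grasp point, in m); z points along the fingers, y is the line along which they close (so a half turn about z gives the same grasp; the last joint's range is limited). The gripper opens to 93 mm and grips with 3 to 60 N. Pads are 15 mm wide; open, the fingers measure 128 mm over their backs; the gripper's body (75 mm by 188 mm) begins 65 mm behind the grasp point.
Start: joints at [1.307, 0.116, 1.442, -0, 1.584, -0.038], TCP at [0.151, 0.658, 0.185] pointing down, gripper open.
Joint ranges: [-2.83, 2.83], [-0.83, 2.19], [0.07, 2.5], [-1.14, 4.28], [0.01, 3], [-2.97, 2.97]. Speed limits (rad/s): [1.89, 1.89, 2.22, 3.14, 3.14, 3.14].

## Interface

Orientations are given as a 3x3 rotation matrix whose columns are the frame's x, y, z axes.
In Python, from bench import env gives the robot as it stands. The module is installed in compiled form; this text tells all that it offers.
- The arm moves only by the shell command python3 -m inch 'ROWS' [FORCE]. ROWS is a JSON object of lists of equal length, an entry for each row: "grip": the finger opening in m, from 0 to 0.093; "translation": the shift along the tool's x, y, z in m, a list of three; "spin": the turn about the tool's z in rad. A call has exactly 10 rows; each row is the pose to reach, as a shift and turn from the pose commanded when the call began, along the tool's axes at that moment; what a row does not reach only later rows make up. A row lasts 1/8 s, in which the tool goes at most 62.5 mm and 10.7 degrees, less where a joint would pass 70% of its speed; a pose out of reach is approached as far as the arm can. A call with a gripper value outside its range is refused whole. The fingers move at their own pace and stop on an object; FORCE is the grip in N (left out, the last holds). Time passes only in rows, so rows that repeat a pose let the fingers close, or fill a call up. It gives the time, the measured TCP pose, the force, the opening and the grip force at its end, in the units of the state.
- env.get_obs(): the state, without advancing time (a new reading comes with each control period).
- env.grab_frame(name): name is "side" or "top"; returns (picture, depth): 420x560x3 uint8, red, green, blue; 420x560 float32, m along the optical axis (not along the pixel's ray), 0 where there is no reading.
- env.calibration(name): a dict with "fx", "fy", "cx", "cy" (pixels), "extrinsics" (4x4, takes a point from camera to world coordinates). Camera axes: x right, y up, looking along -z (the intrinsics and any distortion apply to the point x, -y, -z); pixel columns grow to the right and rows downward; lengths in m; the calibration is good to about 2 mm. A picture is of the moment at which its call begins. calibration takes no time and is no camera call.
- env.sign_off(): hands the job in; it is judged then, once.
The state is a dict: "t": time; "qpos": joint angles; "joint_vel": joint speeds; "joint_efforts": joint torques, N m; "tool_pos": TCP position; "tool_rot": TCP orientation; "wrist_force": force on the tool from outside, world axes, zero at the start; "torque": the same for the moment, N m; "opening": opening from 0.0 (shut) to 1.0 (fully open); "grasp_force": force on a finger pad.
Only numpy, scipy, OpenCV 4.12 (cv2) and the standard library are available. Lean on these libraries where they do the work, as an engineer would, in place of code of your own. Each camera call takes 0.05 s, during which the arm holds its last target. There are 200 camera calls.

## Task

Turn on the gas for the hob test. Stand the steel T-key with its socket fully down over the square head of the cock nearest the pressure gauge and let go of it; then take hold of it again and turn that cock anticlockwise a quarter turn until it clicks fully open. Leave the key standing on the open cock, keep the other cock shut, and do not disturb the other things on the bench.

Things in the scene. Friction and masses are not known exactly. Their poses are not given: they have to be found in the camera images.
- t_key: Loose bare-steel T-shaped key, 0.3 to 0.5 kg, lying flat at the start, axis and crossbar level 13 mm above the bench. Origin on the axis of its straight 16 x 16 mm square stem, 55 mm from the crossbar's centre and 70 mm from the socket's mouth. x points along the stem to the socket and out of its mouth (straight down when it stands on a cock), y along the crossbar; stem flats face y and z.
- key_mouth (a point): Centre of the mouth of the key's socket (x = +70 mm on the key; same axes). The socket is a square tube 26 x 26 mm outside, 40 mm long (x = +30 to +70 mm), with a square hole 16 x 16 mm, 34 mm deep, sides parallel to the key's y and z.
- key_bar (a point): Centre of the key's crossbar (x = -55 mm on the key; same axes): a round steel bar of 16 mm diameter along y with a black ball of 26 mm diameter at each end (centres at y = +50 and -50 mm). 125 mm above the seat when the key stands on a cock.
- manifold: Fixed gas manifold. Grey base plate 170 mm (x) by 290 mm (y), origin under its centre on the bench, z up. Steel pipe along y at the back (+x), two branches with brass cocks towards -x, none higher than 77 mm. Round pressure gauge, 62 mm, at x +35, y +113 mm, top 120 mm above the bench. Upright cock axes at x -20, y +60 mm (nearest the gauge) and y -60 mm (the other).
- seat_gauge (a point): Cock nearest the gauge: point on its axis, 82.5 mm above the bench, on the round 35 mm brass collar where the key's mouth comes to rest. A 14 x 14 mm brass square shaft stands up 32 mm from here, full width for 22 mm, then tapering to 8.4 mm. Turns with the cock: x and y parallel to the square's sides, z up; the collar's short pointer lies along +y.
- cock_gauge (a joint): Turn of the cock nearest the gauge, rad: 0 shut (pointer along the manifold's +y, across its branch), 1.571 open (pointer along the branch, to the manifold's -x); grows anticlockwise seen from above. Stops at both ends; an over-centre spring clicks it to the nearer end. About 0.1 N m starts it. The key has some 0.15 rad of play either way on the square.
- seat_far (a point): The same point on the other cock, which is alike; leave that one alone.
- cock_far (a joint): Turn of the other cock, rad: 0 shut, 1.571 open.
- spanner: Steel spanner 170 mm long, lying loose; bystander.
- screwdriver: Black-handled screwdriver 190 mm long, lying loose; bystander.
- hob_knob: Loose black hob knob, 42 mm diameter, 24 mm high; bystander.
- burner_cap: Loose grey burner cap, 62 mm diameter, 13 mm high; bystander.
- label_roll: Roll of paper labels lying flat, 90 mm diameter, 40 mm high; bystander.
- paste_tin: Small closed tin of jointing paste, 36 mm diameter, 28 mm high; bystander.

How it is judged:
On the way, in this order (a step that is already met when the one before it is completed fails the run):
1. the key stands upright with its socket fully down on the square of the cock nearest the gauge, that cock still shut, and the robot has let go of it (distance between key_mouth and seat_gauge below 0.008 m and angle between the x axis of t_key and the z axis of seat_gauge, either way round below 0.15 rad and value of joint cock_gauge below 0.5 rad and contact force between t_key and the fingers below 0.2 N and linear speed of t_key below 0.03 m/s), for 0.2 s.
2. the cock nearest the gauge has been turned to its open stop (value of joint cock_gauge above 1.4 rad), for 0.2 s.
At the end, for the whole second after the job is handed in: The cock nearest the gauge is open (above 1.4 rad of 1.571), the other still shut (below 0.2 rad), and the key stands at rest on the open cock, its mouth within 8 mm of the seat and its axis within 0.15 rad of upright (value of joint cock_gauge above 1.4 rad and value of joint cock_far below 0.2 rad and distance between key_mouth and seat_gauge below 0.008 m and angle between the x axis of t_key and the z axis of seat_gauge, either way round below 0.15 rad and linear speed of t_key below 0.02 m/s and velocity of joint cock_gauge below 0.1 rad/s); the robot touches nothing.
It fails at once if the other cock is turned (value of joint cock_far above 0.4 rad).
It fails at once if another loose thing on the bench is moved by more than 40 mm (distance of any of spanner, screwdriver, hob_knob, burner_cap, label_roll, paste_tin from where it was at the start of the episode above 0.04 m).
It also fails if it takes over 58 s, if anything falls off the work surface, if the arm or the gripper's body presses on something with over 40 N, if the wrist force passes 120 N, or if a joint passes its speed limit or range.

## Working session

There is one attempt and no reset: what is moved stays moved. The work goes in short steps, Python scripts to look and compute and a shell command to move; the robot and the scene stay as the last step left them, time stands still between calls to the robot, and variables do not carry over. Pictures are saved under pics/ and viewed, at most 10 in all, crops included, and the job is handed in when it is done.

```bash
mkdir -p pics; cat > h.py <<'E'
import numpy as np, cv2
from bench import env
def grab(n,f):
    p,d=env.grab_frame(n); cv2.imwrite('pics/'+f+'.png',p[:,:,::-1]); np.savez('/tmp/'+f+'.npz',p=p,d=d); return p,d
def ray(n,u,v):
    c=env.calibration(n); E=np.array(c['extrinsics'])
    d=E[:3,:3]@np.array([(u-c['cx'])/c['fx'],-(v-c['cy'])/c['fy'],-1.]); return E[:3,3],d
def onz(n,u,v,z):
    o,d=ray(n,u,v); return o+d*(z-o[2])/d[2]
def proj(n,P):
    c=env.calibration(n); E=np.array(c['extrinsics']); q=E[:3,:3].T@(np.array(P)-E[:3,3])
    return c['cx']+c['fx']*q[0]/-q[2], c['cy']-c['fy']*q[1]/-q[2]
def cloud(n,d):
    c=env.calibration(n); E=np.array(c['extrinsics']); v,u=np.mgrid[:d.shape[0],:d.shape[1]]
    P=np.stack([(u-c['cx'])/c['fx']*d,-(v-c['cy'])/c['fy']*d,-d],-1); return P@E[:3,:3].T+E[:3,3]
E
python3 - <<'E'
from h import *
for n in ['top','side']:
    grab(n,n+'0'); c=env.calibration(n); print(n,{k:np.round(v,3).tolist() for k,v in c.items()})
o=env.get_obs(); print(o['tool_pos'],o['tool_rot'],o['t'],env.grasp_offset)
E
```

```text
top {'fx': 390.489, 'fy': 390.489, 'cx': 276.464, 'cy': 210.564, 'extrinsics': [[-0.014, 0.985, -0.173, 0.396], [-1.0, -0.015, -0.002, -0.155], [-0.005, 0.173, 0.985, 1.029], [0.0, 0.0, 0.0, 1.0]]}
side {'fx': 430.265, 'fy': 430.265, 'cx': 275.142, 'cy': 209.083, 'extrinsics': [[-0.998, 0.057, -0.039, 0.509], [-0.066, -0.627, 0.776, 0.648], [0.019, 0.777, 0.629, 0.721], [0.0, 0.0, 0.0, 1.0]]}
[0.15108074 0.65765047 0.18470038] [[-9.74617494e-01  2.23876458e-01 -2.67959677e-04]
 [ 2.23876614e-01  9.74617011e-01 -9.70958695e-04]
 [ 4.37832668e-05 -1.00630323e-03 -9.99999493e-01]] 0.1 0.0188
```

View pics/top0.png

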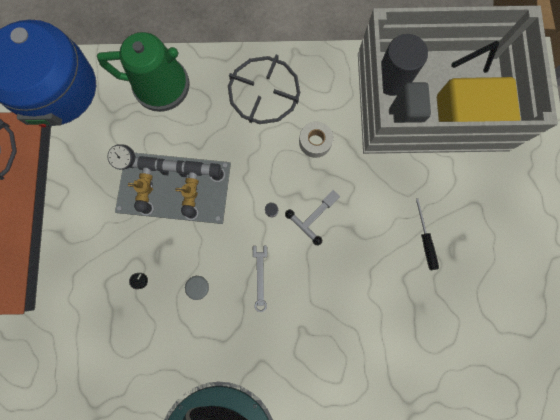

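View pics/side0.png

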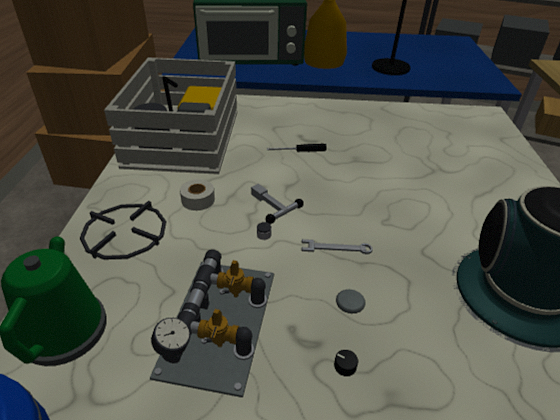

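Top view: the key's balls are at about (290,214) and (318,240) and its socket at (334,196). The paste tin is at (271,210), and the gauge cock is at (143,185) on the left beside the gauge at (120,157). The side view agrees: gauge at (172,335), gauge cock near (215,325), key at (255,188)–(300,205).

The tool can't tilt. I'll grip the bar off-centre so the key swings to hang, stand it on the bench, then regrip it at the centre.

```bash
python3 - <<'E'
from h import *
T=np.load('/tmp/top0.npz');S=np.load('/tmp/side0.npz')
def blobs(img,box,thr):
    x0,y0,x1,y1=box; g=img[y0:y1,x0:x1].max(2)
    n,l,s,c=cv2.connectedComponentsWithStats((g<thr).astype(np.uint8))
    return [(np.round(c[i]+[x0,y0],1).tolist(),int(s[i,4])) for i in range(1,n) if s[i,4]>15]
print('top',blobs(T['p'],(280,200,330,250),60)); print('side',blobs(S['p'],(245,178,310,230),60))
def tri(a,b):
    o1,d1=ray('top',*a);o2,d2=ray('side',*b)
    st=np.linalg.lstsq(np.stack([d1,-d2],1),o2-o1,rcond=None)[0]; p,q=o1+d1*st[0],o2+d2*st[1]; return np.round((p+q)/2,4),np.round(p-q,4)
for b in blobs(T['p'],(280,200,330,250),60): print(onz('top',*b[0],.013))
for b in blobs(S['p'],(245,178,310,230),60): print(onz('side',*b[0],.013))
# key points cloud
for n,D in(('top',T),('side',S)):
    C=cloud(n,D['d']); P=C.reshape(-1,3)
    m=(P[:,2]>.008)&(P[:,2]<.035)&(abs(P[:,0]-.4)<.15)
    # gold shafts
    hsv=cv2.cvtColor(D['p'],cv2.COLOR_RGB2HSV)
    box=(slice(160,220),slice(115,235)) if n=='top' else (slice(250,365),slice(150,275))
    Q=C[box].reshape(-1,3); h=Q[(Q[:,2]>.088)&(Q[:,2]<.118)]
    l=cv2.kmeans(h[:,:2].astype(np.float32),3,None,(3,50,1e-4),5,0)
    for k in range(3): s=h[l[1].ravel()==k]; print(n,len(s),s.mean(0).round(4),s.min(0).round(3),s.max(0).round(3))
for f,D,b in (('top',T,(100,135,240,225)),('side',S,(140,240,290,400))):
    pass
a=cv2.resize(T['p'][135:255,100:350],None,fx=3.2,fy=3.2,interpolation=cv2.INTER_CUBIC)
cv2.imwrite('pics/a.png',a[:,:,::-1])
E
```

```text
top [([289.2, 213.5], 50), ([316.9, 240.5], 55)]
side [([263.4, 198.1], 145), ([275.9, 217.0], 254)]
[ 0.56554247 -0.18635587  0.013     ]
[ 0.49317926 -0.2570925   0.013     ]
[ 0.58783554 -0.26865895  0.013     ]
[ 0.5491148  -0.19265688  0.013     ]
top 55 [0.6294 0.1842 0.105 ] [0.624 0.178 0.088] [0.638 0.192 0.117]
top 50 [0.6152 0.0655 0.1056] [0.61  0.059 0.088] [0.624 0.076 0.117]
top 153 [0.6812 0.224  0.1018] [0.669 0.202 0.088] [0.694 0.245 0.111]
side 1156 [0.6969 0.2405 0.1069] [0.668 0.205 0.088] [0.731 0.266 0.118]
side 99 [0.6148 0.0745 0.1036] [0.608 0.066 0.088] [0.623 0.08  0.117]
side 128 [0.6287 0.1932 0.1039] [0.622 0.183 0.088] [0.638 0.198 0.116]
```

View pics/a.png

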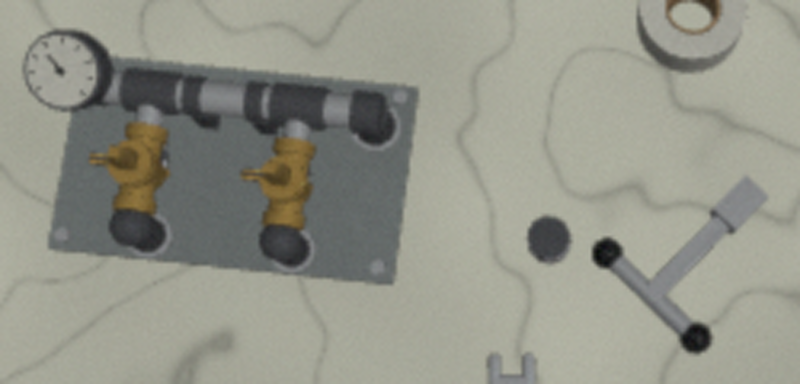

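```bash
cat >> h.py <<'E'
def plan(x,y,z,yaw=None):
    "tool-frame shift and spin to TCP x,y,z with tool y at yaw deg"
    o=env.get_obs(); R=np.array(o['tool_rot']); d=R.T@(np.array([x,y,z])-o['tool_pos'])
    cur=np.degrees(np.arctan2(R[1,1],R[0,1])); 
    sp=None if yaw is None else -np.radians((yaw-cur+180)%360-180)
    print('t',o['t'],'tcp',np.round(o['tool_pos'],4),'yaw',round(cur,2),'q6',round(o['qpos'][5],2),'shift',np.round(d,4),'spin',sp,'open',round(o['opening']*.093,4),'gf',np.round(o['grasp_force'],1),'F',np.round(o['wrist_force'],1))
E
python3 - <<'E'
from h import *
tr=(100,135)
TR,BR,BL=[onz('top',u/3.2+100,v/3.2+135,.008)[:2] for u,v in((418,88),(393,284),(48,248))]
print(TR,BR,BL,np.linalg.norm(TR-BR),np.linalg.norm(BR-BL))
c=(TR+BL)/2; y=(BL-BR)/np.linalg.norm(BL-BR); x=np.array([y[1],-y[0]]); print(c,y,'yaw',np.degrees(np.arctan2(-y[0],y[1])),'seat',c-.02*x+.06*y)
plan(.5165,-.2343,.12,-45.6)
E
```

```text
[ 0.70905786 -0.03031325] [ 0.54153897 -0.01072826] [0.57592762 0.27623157] 0.16865985724672086 0.28901301919704536
[0.64249274 0.12295916] [0.11898651 0.99289587] yaw -6.833614666742983 seat [0.62977401 0.18491264]
t 0.1 tcp [0.1511 0.6577 0.1847] yaw 77.06 q6 -0.04 shift [-0.5558 -0.7874  0.0655] spin 2.1408762695244925 open 0.0927 gf 0.0 F [ 0.1 -0.3 -0.1]
```

```bash
python3 -m inch '{"grip":[0.05,0.05,0.05,0.05,0.05,0.05,0.05,0.05,0.05,0.05],"translation":[[-0.555,-0.787,0],[-0.555,-0.787,0],[-0.555,-0.787,0],[-0.555,-0.787,0],[-0.555,-0.787,0],[-0.555,-0.787,0],[-0.555,-0.787,0],[-0.555,-0.787,0],[-0.555,-0.787,0],[-0.555,-0.787,0]],"spin":[1.8,1.8,1.8,1.8,1.8,1.8,1.8,1.8,1.8,1.8]}' 10; python3 -c "
from h import *
plan(.5165,-.2343,.06,-45.6)"
```

```text
t: 1.35
tool_pos: [0.388, 0.0774, 0.1854]
tool_rot: [[0.444, 0.896, 0.001], [0.896, -0.444, 0.0], [0.0, 0.001, -1.0]]
wrist_force: [1.5, 0.2, -0.9]
opening: 0.537
grasp_force: 0.0
t 1.35 tcp [0.388  0.0774 0.1854] yaw -26.35 q6 0.59 shift [-0.2224  0.2534  0.1255] spin 0.3360338531414721 open 0.05 gf 0.0 F [ 1.5  0.2 -0.9]
```

```bash
python3 -m inch '{"grip":[0.05,0.05,0.05,0.05,0.05,0.05,0.05,0.05,0.05,0.05],"translation":[[-0.222,0.253,0.06],[-0.222,0.253,0.06],[-0.222,0.253,0.06],[-0.222,0.253,0.06],[-0.222,0.253,0.06],[-0.222,0.253,0.12],[-0.222,0.253,0.12],[-0.222,0.253,0.12],[-0.222,0.253,0.12],[-0.222,0.253,0.12]],"spin":[0.336,0.336,0.336,0.336,0.336,0.336,0.336,0.336,0.336,0.336]}'; python3 -c "
from h import *
plan(.5165,-.2343,.003,-45.6)
grab('top','b'); grab('side','b2')
T=np.load('/tmp/b.npz')['p'][170:270,240:380];S=np.load('/tmp/b2.npz')['p'][130:270,200:360]
cv2.imwrite('pics/b3.png',np.vstack([cv2.resize(T,(420,300)),cv2.resize(S,(420,300))])[:,:,::-1])"
```

```text
t: 2.6
tool_pos: [0.5181, -0.2308, 0.0672]
tool_rot: [[0.71, 0.704, 0.002], [0.704, -0.71, -0.001], [0.001, 0.002, -1.0]]
wrist_force: [0.1, -0.4, -0.3]
opening: 0.54
grasp_force: 0.0
t 2.6 tcp [ 0.5181 -0.2308  0.0672] yaw -45.27 q6 0.33 shift [-0.0037  0.0012  0.0642] spin 0.005753790093562191 open 0.0503 gf 0.0 F [ 0.1 -0.4 -0.3]
```

View pics/b3.png

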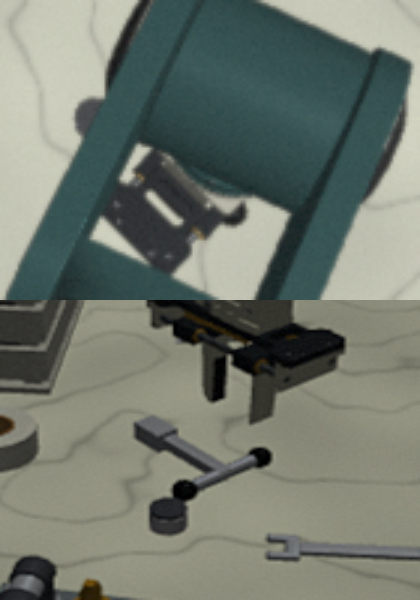

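Side crop: the fingers straddle the bar's far half, clear of the tin. I'll descend and grip.

```bash
python3 -m inch '{"grip":[0.05,0.05,0.05,0.05,0.05,0.01,0.01,0.01,0.01,0.01],"translation":[[-0.004,0.001,0.02],[-0.004,0.001,0.04],[-0.004,0.001,0.055],[-0.004,0.001,0.063],[-0.004,0.001,0.063],[-0.004,0.001,0.063],[-0.004,0.001,0.063],[-0.004,0.001,0.063],[-0.004,0.001,0.063],[-0.004,0.001,0.063]],"spin":[0.006,0.006,0.006,0.006,0.006,0.006,0.006,0.006,0.006,0.006]}' 10; python3 -c "
from h import *
plan(.5165,-.2343,.003,-45.6)"
```

```text
t: 3.95
tool_pos: [0.5154, -0.2347, 0.0024]
tool_rot: [[0.715, 0.699, 0.0], [0.699, -0.715, -0.0], [0.0, 0.0, -1.0]]
wrist_force: [0.2, 0.4, 0.3]
opening: 0.112
grasp_force: 0.0
t 3.95 tcp [ 0.5154 -0.2347  0.0024] yaw -45.67 q6 0.32 shift [ 0.0011  0.0005 -0.0006] spin -0.0011713927747114229 open 0.0104 gf 0.0 F [0.2 0.4 0.3]
```

```bash
python3 -c "
from h import *
grab('side','c');S=np.load('/tmp/c.npz')['p'][130:270,200:360]
cv2.imwrite('pics/c3.png',cv2.resize(S,(640,560),interpolation=cv2.INTER_CUBIC)[:,:,::-1])
print(proj('side',env.get_obs()['tool_pos']))"
```

```text
(np.float64(289.5623139065382), np.float64(210.60648225887243))
```

View pics/c3.png

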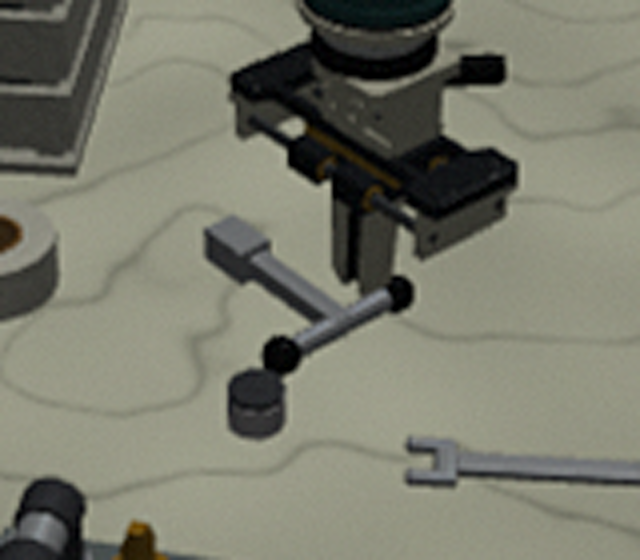

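```bash
python3 - <<'E'
from h import *
for P in ((0.5655,-0.1864,.013),(0.4932,-0.2571,.013)): print(proj('side',P))
S=np.load('/tmp/side0.npz'); T=np.load('/tmp/top0.npz')
for (u,v) in ((270.5,218.5),(299.5,203.5)):
    g=S['p'][int(v)-9:int(v)+10,int(u)-9:int(u)+10].max(2)
    ys,xs=np.nonzero(g<45); c=(xs.mean()+int(u)-9,ys.mean()+int(v)-9); print(c,len(xs),onz('side',*c,.013))
C=cloud('side',S['d']);print(C[219,270],C[203,299],C[230,350]); C=cloud('top',T['d']);print(C[213,289],C[240,317],C[300,330])
C=cloud('side',np.load('/tmp/c.npz')['d']); 
for cr in ((350,265),(378,270),(378,280)): print(C[130+cr[1]//4,200+cr[0]//4])
plan(.5165,-.2343,.003,-45.6)
E
```

```text
(np.float64(269.3203622307538), np.float64(218.2074957586583))
(np.float64(298.3819733840984), np.float64(202.70336692740375))
(np.float64(268.640625), np.float64(220.484375)) 128 [ 0.56652951 -0.17735755  0.013     ]
(np.float64(298.35185185185185), np.float64(203.35185185185185)) 54 [ 0.49321219 -0.25429469  0.013     ]
[ 0.56313263 -0.17722402  0.01829498] [ 0.49175021 -0.24427829  0.02215027] [ 0.35996892 -0.17506969 -0.00103547]
[ 0.56454511 -0.18543756  0.02691608] [ 0.49307052 -0.25593606  0.02752641] [ 0.34085957 -0.28702149  0.00110997]
[ 0.52396351 -0.23502867  0.05005412]
[ 0.50589182 -0.21688306  0.06189756]
[ 0.50544886 -0.2157676   0.05320744]
t 4.0 tcp [ 0.5154 -0.2347  0.0024] yaw -45.66 q6 0.32 shift [ 0.001   0.0005 -0.0006] spin -0.0011039683657994741 open 0.0106 gf 0.0 F [-0.1 -0.6  0.1]
```

```bash
python3 - <<'E'
from h import *
D=np.load('/tmp/c.npz');C=cloud('side',D['d'])
for u in (286,288,292,294,296):
    print(u,[(v,C[v,u].round(3).tolist()) for v in range(184,214,3)])
for z in (0,.01,.02,.03,.04,.06): print(z,proj('side',(.506,-.225,z)),proj('side',(.5245,-.244,z)))
cv2.imwrite('pics/c4.png',cv2.resize(D['p'][175:225,260:320],(720,600),interpolation=cv2.INTER_CUBIC)[:,:,::-1])
E
```

```text
286 [(184, [0.528, -0.235, 0.087]), (187, [0.528, -0.235, 0.079]), (190, [0.527, -0.232, 0.071]), (193, [0.527, -0.234, 0.06]), (196, [0.526, -0.233, 0.052]), (199, [0.526, -0.236, 0.039]), (202, [0.527, -0.274, 0.0]), (205, [0.509, 0.648, 0.721]), (208, [0.525, -0.222, 0.021]), (211, [0.524, -0.216, 0.016])]
288 [(184, [0.523, -0.235, 0.088]), (187, [0.522, -0.231, 0.081]), (190, [0.522, -0.233, 0.071]), (193, [0.522, -0.237, 0.059]), (196, [0.521, -0.235, 0.05]), (199, [0.521, -0.236, 0.04]), (202, [0.521, -0.278, -0.003]), (205, [0.521, -0.26, 0.001]), (208, [0.52, -0.222, 0.021]), (211, [0.519, -0.215, 0.017])]
292 [(184, [0.513, -0.217, 0.102]), (187, [0.512, -0.215, 0.094]), (190, [0.512, -0.218, 0.083]), (193, [0.511, -0.215, 0.075]), (196, [0.511, -0.214, 0.067]), (199, [0.511, -0.216, 0.056]), (202, [0.51, -0.216, 0.046]), (205, [0.51, -0.236, 0.02]), (208, [0.509, -0.232, 0.014]), (211, [0.509, -0.239, -0.002])]
294 [(184, [0.508, -0.213, 0.105]), (187, [0.507, -0.212, 0.096]), (190, [0.507, -0.209, 0.089]), (193, [0.506, -0.212, 0.078]), (196, [0.506, -0.212, 0.068]), (199
[... 552 characters left out ...]
92116), np.float64(208.90634411881382))
0.01 (np.float64(293.1292464859006), np.float64(210.88890194380252)) (np.float64(286.3966970055847), np.float64(205.9745416485936))
0.02 (np.float64(293.3043973354119), np.float64(207.9112076699545)) (np.float64(286.5320997907096), np.float64(203.01020240492684))
0.03 (np.float64(293.4815300221002), np.float64(204.8998206950432)) (np.float64(286.6690136436586), np.float64(200.0127817320509))
0.04 (np.float64(293.6606783741707), np.float64(201.85416591450354)) (np.float64(286.8074640011853), np.float64(196.98172274949334))
0.06 (np.float64(294.0251612810382), np.float64(195.65768632149457)) (np.float64(287.0890788640046), np.float64(190.81639912867468))
```

View pics/c4.png

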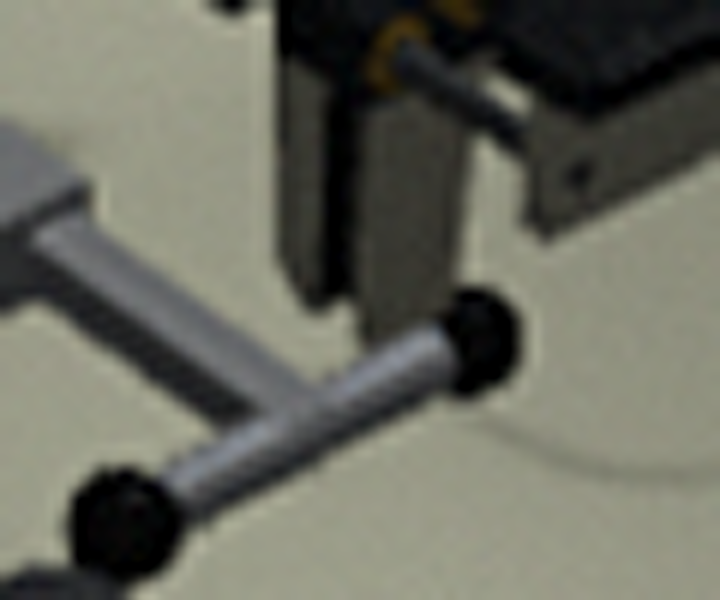

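The fingertips are clearly above the bar, at z of about 30 mm, although the reported TCP z is 2 mm. They are right in x and y to about 2 mm. So the reported TCP z reads low, and I'll open and go down by observation.

```bash
python3 -m inch '{"grip":[0.05,0.05,0.05,0.05,0.05,0.05,0.05,0.05,0.05,0.05],"translation":[[-0.003,0,0],[-0.003,0,0],[-0.003,0,0],[-0.003,0,0],[-0.003,0,0],[-0.003,0,0.008],[-0.003,0,0.014],[-0.003,0,0.02],[-0.003,0,0.02],[-0.003,0,0.02]],"spin":[0,0,0,0,0,0,0,0,0,0]}' 10; python3 -c "
from h import *
plan(.5165,-.2343,.003,-45.6)
D=grab('side','d')
cv2.imwrite('pics/d4.png',cv2.resize(D[0][165:225,255:327],(720,600),interpolation=cv2.INTER_CUBIC)[:,:,::-1])"
```

```text
t: 5.25
tool_pos: [0.5133, -0.2368, -0.0175]
tool_rot: [[0.715, 0.699, 0.0], [0.699, -0.715, -0.0], [0.0, 0.0, -1.0]]
wrist_force: [-0.7, -0.1, 0.4]
opening: 0.537
grasp_force: 0.0
t 5.25 tcp [ 0.5133 -0.2368 -0.0175] yaw -45.66 q6 0.32 shift [ 0.004   0.0004 -0.0205] spin -0.0010983805774330605 open 0.0499 gf 0.0 F [-0.7 -0.1  0.4]
```

View pics/d4.png

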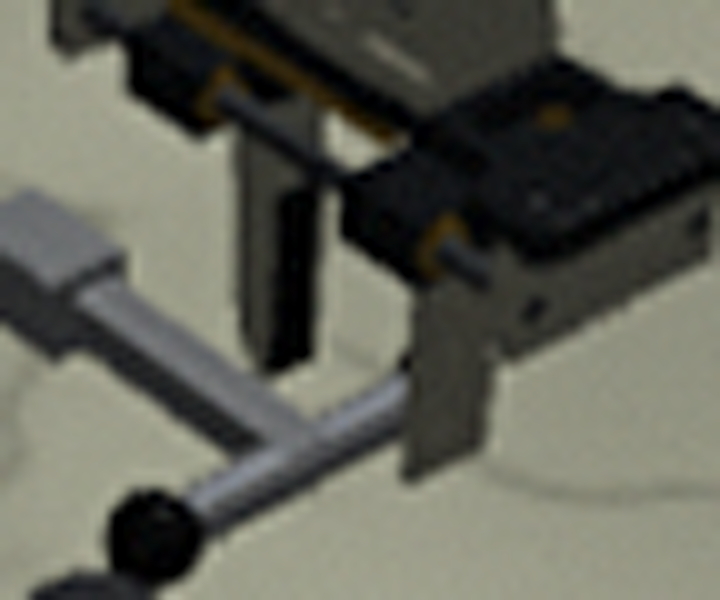

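```bash
python3 - <<'E'
from h import *
o=env.get_obs(); s=np.array(o['tool_rot'])[:,1]; x=np.array(o['tool_rot'])[:,0]; t=np.array(o['tool_pos'])
for k in(-1,1):
  for a in (-.0075,.0075):
    for z in (0,.01,.02,.03):
      u,v=proj('side',[*(t+k*.025*s+a*x)[:2],z]); print(k,a,z,'crop',round((u-255)*10),round((v-165)*10))
E
```

```text
-1 -0.0075 0 crop 438 494
-1 -0.0075 0.01 crop 440 464
-1 -0.0075 0.02 crop 442 434
-1 -0.0075 0.03 crop 445 404
-1 0.0075 0 crop 396 517
-1 0.0075 0.01 crop 398 487
-1 0.0075 0.02 crop 400 457
-1 0.0075 0.03 crop 402 427
1 -0.0075 0 crop 312 402
1 -0.0075 0.01 crop 313 372
1 -0.0075 0.02 crop 314 343
1 -0.0075 0.03 crop 316 313
1 0.0075 0 crop 270 424
1 0.0075 0.01 crop 271 394
1 0.0075 0.02 crop 272 365
1 0.0075 0.03 crop 273 335
```

The open fingers straddle the bar, and by projection their tips are at z of about 15 mm. That makes true tip z about reported z + 32 mm. I'll go down 11 mm more and grip.

```bash
python3 -m inch '{"grip":[0.05,0.05,0.05,0.01,0.01,0.01,0.01,0.01,0.01,0.01],"translation":[[0,0,0.006],[0,0,0.011],[0,0,0.011],[0,0,0.011],[0,0,0.011],[0,0,0.011],[0,0,0.011],[0,0,0.011],[0,0,0.011],[0,0,0.011]],"spin":[0,0,0,0,0,0,0,0,0,0]}' 10
```

```text
t: 6.55
tool_pos: [0.5132, -0.2368, -0.0286]
tool_rot: [[0.715, 0.699, 0.0], [0.699, -0.715, 0.0], [0.0, 0.0, -1.0]]
wrist_force: [-0.2, 0.6, 1.9]
opening: 0.164
grasp_force: 10.0
```

```bash
python3 -m inch '{"grip":[0.01,0.01,0.01,0.01,0.01,0.01,0.01,0.01,0.01,0.01],"translation":[[0,0,-0.015],[0,0,-0.03],[0,0,-0.045],[0,0,-0.06],[0,0,-0.075],[0,0,-0.09],[0,0,-0.105],[0,0,-0.12],[0,0,-0.135],[0,0,-0.15]],"spin":[0,0,0,0,0,0,0,0,0,0]}'
python3 -m inch '{"grip":[0.01,0.01,0.01,0.01,0.01,0.01,0.01,0.01,0.01,0.01],"translation":[[0,0,0],[0,0,0],[0,0,0],[0,0,0],[0,0,0],[0,0,0],[0,0,0],[0,0,0],[0,0,0],[0,0,0]],"spin":[0,0,0,0,0,0,0,0,0,0]}'; python3 -c "
from h import *
D=grab('side','e')[0][60:240,180:400]
E=grab('top','e1')[0][150:290,240:411]
cv2.imwrite('pics/e4.png',np.hstack([cv2.resize(D,(440,360)),cv2.resize(E,(360,360))])[:,:,::-1])"
```

```text
t: 7.8
tool_pos: [0.5132, -0.2368, 0.1224]
tool_rot: [[0.715, 0.699, 0.0], [0.699, -0.715, -0.0], [-0.0, 0.0, -1.0]]
wrist_force: [0.5, -0.2, -2.7]
opening: 0.167
grasp_force: 10.0
t: 9.05
tool_pos: [0.5133, -0.2368, 0.1214]
tool_rot: [[0.715, 0.699, 0.0], [0.699, -0.715, -0.0], [0.0, 0.0, -1.0]]
wrist_force: [-0.0, -0.8, -3.7]
opening: 0.167
grasp_force: 10.0
```

View pics/e4.png

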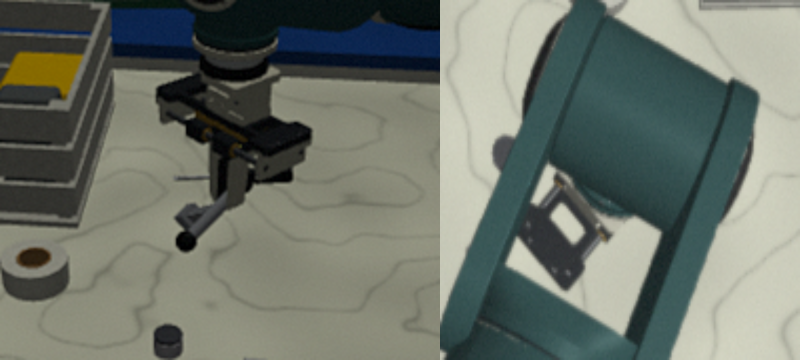

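Side crop: the key is lifted. Its bar slopes down to ball A at crop (186,241), and the socket at crop (188,215) is not hanging down yet. I'll measure it from depth.

```bash
cat >> h.py <<'E'
def key(f='k',show=True):
    p,d=grab('side',f); C=cloud('side',d); o=env.get_obs(); t=np.array(o['tool_pos']); R=np.array(o['tool_rot'])
    L=(C-(t+[0,0,.0325]))@R   # tool coords from true tip
    m=(abs(L[...,0])<.14)&(abs(L[...,1])<.14)&(C[...,2]>.012)&(L[...,2]>-.03)&(L[...,2]<.2)&(d>0)
    dark=m&(p.max(2)<45); lit=m&(p.max(2)>=45)
    return p,C,L,m,dark
E
python3 - <<'E'
from h import *
p,C,L,m,dark=key('k0')
n,l,s,c=cv2.connectedComponentsWithStats(dark.astype(np.uint8))
for i in range(1,n):
    if s[i,4]>10: print('dark',c[i].round(1),s[i,4],np.median(L[l==i],0).round(3))
# raster of tool-z slices
for z in np.arange(-.03,.14,.01):
    q=m&(L[...,2]>=z)&(L[...,2]<z+.01)
    if q.sum(): A=L[q]; print(round(z,2),q.sum(),'x',A[:,0].min().round(3),A[:,0].max().round(3),'y',A[:,1].min().round(3),A[:,1].max().round(3),'med',np.median(A,0).round(3))
E
```

```text
dark [304.2 151.9] 17 [-0.024 -0.012 -0.024]
dark [290. 154.] 44 [ 0.005  0.008 -0.019]
dark [275.4 176.7] 123 [ 0.064 -0.006  0.02 ]
dark [277.  168.3] 15 [0.01  0.049 0.041]
dark [263.2 227.5] 111 [ 0.118 -0.029  0.126]
-0.03 78 x -0.033 0.012 y -0.026 0.021 med [ 0.005 -0.01  -0.024]
-0.02 80 x -0.031 0.012 y -0.025 0.019 med [ 0.006 -0.004 -0.015]
-0.01 68 x 0.001 0.031 y -0.019 0.021 med [ 0.012 -0.003 -0.005]
0.0 64 x 0.011 0.051 y -0.01 0.016 med [ 0.033 -0.005  0.006]
0.01 88 x 0.007 0.077 y -0.014 0.033 med [ 0.055 -0.005  0.016]
0.02 56 x 0.004 0.077 y -0.014 0.043 med [ 0.067 -0.008  0.024]
0.03 22 x -0.001 0.076 y -0.012 0.059 med [0.037 0.018 0.033]
0.04 33 x -0.016 0.01 y 0.048 0.085 med [-0.002  0.069  0.046]
0.05 31 x -0.02 0.009 y 0.054 0.094 med [0.004 0.068 0.055]
0.06 16 x -0.015 0.006 y 0.059 0.096 med [0.002 0.081 0.065]
0.07 11 x -0.006 0.001 y 0.072 0.102 med [-0.003  0.085  0.076]
0.08 4 x -0.009 -0.005 y 0.084 0.093 med [-0.006  0.086  0.082]
0.12 118 x 0.098 0.132 y -0.047 -0.01 med [ 0.117 -0.03   0.126]
0.13 49 x 0.101 0.134 y -0.047 -0.021 med [ 0.126 -0.041  0.135]
```

```bash
python3 -m inch '{"grip":[0.01,0.01,0.01,0.01,0.01,0.01,0.01,0.01,0.01,0.01],"translation":[[0,0,0.01],[0,0,0.02],[0,0,0.02],[0,0,0.02],[0,0,0.02],[0,0,0.02],[0,0,0.02],[0,0,0.02],[0,0,0.02],[0,0,0.02]],"spin":[0,0,0,0,0,0,0,0,0,0]}' 4.5; cat > k.py <<'E'
from h import *
import sys
p,C,L,m,dark=key(sys.argv[1])
n,l,s,c=cv2.connectedComponentsWithStats(dark.astype(np.uint8))
for i in range(1,n):
    if s[i,4]>10: print('dark',c[i].round(1),s[i,4],np.median(L[l==i],0).round(3))
for z in np.arange(-.03,.14,.01):
    q=m&(L[...,2]>=z)&(L[...,2]<z+.01)
    if q.sum(): A=L[q]; print(round(z,2),q.sum(),'x',A[:,0].min().round(3),A[:,0].max().round(3),'y',A[:,1].min().round(3),A[:,1].max().round(3),'med',np.median(A,0).round(3))
E
python3 k.py k1
```

```text
t: 10.45
tool_pos: [0.5133, -0.2368, 0.1013]
tool_rot: [[0.715, 0.699, -0.0], [0.699, -0.715, -0.0], [-0.0, 0.0, -1.0]]
wrist_force: [0.3, -0.0, -4.7]
opening: 0.145
grasp_force: 4.0
dark [290.  162.5] 46 [ 0.005  0.006 -0.016]
dark [303.6 161. ] 31 [-0.026 -0.01  -0.018]
dark [286.4 186.8] 203 [ 0.013 -0.007  0.035]
dark [303.6 199. ] 73 [-0.035 -0.013  0.105]
dark [263.1 227.6] 114 [ 0.117 -0.029  0.107]
-0.03 68 x -0.037 0.011 y -0.024 0.019 med [ 0.007 -0.008 -0.024]
-0.02 78 x -0.038 0.012 y -0.024 0.019 med [ 0.004 -0.011 -0.015]
-0.01 47 x -0.033 0.011 y -0.022 0.017 med [ 0.006  0.002 -0.006]
0.0 37 x -0.002 0.021 y -0.01 0.007 med [ 0.011 -0.004  0.006]
0.01 58 x -0.003 0.045 y -0.01 0.005 med [ 0.024 -0.006  0.015]
0.02 88 x -0.002 0.069 y -0.01 0.007 med [ 0.041 -0.005  0.027]
0.03 76 x -0.008 0.072 y -0.017 0.006 med [ 0.055 -0.007  0.034]
0.04 35 x -0.015 0.07 y -0.014 0.004 med [ 0.005 -0.008  0.044]
0.05 21 x -0.018 0.001 y -0.01 0.006 med [-0.006 -0.008  0.055]
0.06 23 x -0.026 -0.004 y -0.011 0.004 med [-0.014 -0.008  0.064]
0.07 23 x -0.039 -0.012 y -0.012 0.006 med [-0.021 -0.007  0.077]
0.08 33 x -0.044 -0.016 y -0.016 0.001 med [-0.03  -0.01   0.085]
0.09 48 x -0.049 -0.018 y -0.016 0.012 med [-0.022 -0.009  0.094]
0.1 155 x -0.055 0.133 y -0.047 0.011 med [ 0.112 -0.026  0.106]
0.11 74 x -0.058 0.133 y -0.048 0.005 med [ 0.118 -0.034  0.115]
0.12 8 x -0.048 0.131 y -0.045 0.012 med [-0.034 -0.013  0.121]
```

The key now hangs in the plane of the bar, tilted about 28°. The mouth's lower edge is about 8 mm above the bench. I'll lower it to contact.

```bash
python3 -m inch '{"grip":[0.01,0.01,0.01,0.01,0.01,0.01,0.01,0.01,0.01,0.01],"translation":[[0,0,0.002],[0,0,0.004],[0,0,0.006],[0,0,0.007],[0,0,0.008],[0,0,0.009],[0,0,0.009],[0,0,0.009],[0,0,0.009],[0,0,0.009]],"spin":[0,0,0,0,0,0,0,0,0,0]}' 6; python3 k.py k2
```

```text
t: 11.75
tool_pos: [0.5145, -0.237, 0.0943]
tool_rot: [[0.715, 0.699, 0.004], [0.699, -0.715, -0.001], [0.002, 0.003, -1.0]]
wrist_force: [2.9, 2.3, 12.0]
opening: 0.146
grasp_force: 6.9
dark [289.6 164.7] 52 [ 0.004  0.006 -0.018]
dark [302.8 163.3] 31 [-0.026 -0.011 -0.019]
dark [286.3 188.6] 201 [ 0.012 -0.009  0.035]
dark [303.2 200.2] 64 [-0.034 -0.014  0.101]
dark [263.2 227.5] 108 [ 0.117 -0.03   0.099]
-0.03 72 x -0.033 0.012 y -0.025 0.022 med [ 0.007 -0.008 -0.025]
-0.02 84 x -0.038 0.011 y -0.024 0.021 med [ 0.005 -0.01  -0.015]
-0.01 42 x -0.031 0.012 y -0.021 0.017 med [ 0.007  0.001 -0.006]
0.0 45 x -0.008 0.023 y -0.011 0.009 med [ 0.011 -0.004  0.006]
0.01 56 x 0.005 0.042 y -0.011 0.005 med [ 0.024 -0.006  0.015]
0.02 79 x -0.001 0.066 y -0.01 0.006 med [ 0.042 -0.006  0.026]
0.03 82 x -0.009 0.07 y -0.016 0.008 med [ 0.057 -0.008  0.034]
0.04 34 x -0.012 0.069 y -0.015 0.004 med [ 0.003 -0.009  0.044]
0.05 19 x -0.02 0.0 y -0.01 0.004 med [-0.009 -0.009  0.055]
0.06 21 x -0.027 -0.005 y -0.011 0.004 med [-0.013 -0.008  0.065]
0.07 21 x -0.039 -0.011 y -0.011 0.005 med [-0.02  -0.009  0.076]
0.08 42 x -0.047 -0.015 y -0.017 -0.0 med [-0.032 -0.011  0.085]
0.09 123 x -0.05 0.131 y -0.047 0.01 med [ 0.107 -0.023  0.098]
0.1 103 x -0.055 0.132 y -0.049 0.01 med [ 0.113 -0.032  0.104]
0.11 35 x -0.061 0.132 y -0.048 0.008 med [ 0.118 -0.035  0.112]
```

```bash
python3 -m inch '{"grip":[0.01,0.01,0.01,0.01,0.01,0.01,0.01,0.01,0.01,0.01],"translation":[[-0.005,0,-0.0015],[-0.01,0,-0.0025],[-0.015,0,-0.003],[-0.02,0,-0.0035],[-0.025,0,-0.004],[-0.03,0,-0.004],[-0.035,0,-0.0037],[-0.04,0,-0.0033],[-0.045,0,-0.0028],[-0.05,0,-0.002]],"spin":[0,0,0,0,0,0,0,0,0,0]}' 6; python3 k.py k3
```

```text
t: 13.05
tool_pos: [0.4779, -0.2724, 0.0958]
tool_rot: [[0.715, 0.699, 0.002], [0.699, -0.715, -0.002], [0.0, 0.002, -1.0]]
wrist_force: [0.1, -0.5, 8.1]
opening: 0.164
grasp_force: 6.0
dark [304.4 156.7] 50 [ 0.003  0.008 -0.017]
dark [317.8 158. ] 32 [-0.027 -0.011 -0.013]
dark [297.7 178.9] 246 [ 0.021 -0.007  0.023]
dark [304.1 198.8] 89 [ 0.014 -0.013  0.104]
-0.03 62 x -0.007 0.012 y -0.025 0.023 med [ 0.008 -0.002 -0.026]
-0.02 80 x -0.038 0.012 y -0.025 0.022 med [ 0.005 -0.009 -0.014]
-0.01 115 x -0.041 0.073 y -0.019 0.016 med [ 0.012 -0.003 -0.004]
0.0 123 x -0.032 0.082 y -0.015 0.006 med [ 0.054 -0.007  0.004]
0.01 41 x 0.009 0.08 y -0.014 0.01 med [ 0.055 -0.008  0.014]
0.02 24 x 0.008 0.024 y -0.01 0.004 med [ 0.021 -0.007  0.026]
0.03 25 x 0.009 0.023 y -0.011 0.006 med [ 0.02  -0.008  0.035]
0.04 25 x 0.005 0.022 y -0.01 0.007 med [ 0.018 -0.007  0.045]
0.05 28 x 0.002 0.02 y -0.011 0.006 med [ 0.016 -0.008  0.056]
0.06 23 x 0.003 0.019 y -0.01 0.003 med [ 0.015 -0.008  0.066]
0.07 22 x 0.001 0.016 y -0.012 0.005 med [ 0.014 -0.008  0.076]
0.08 47 x -0.006 0.018 y -0.016 0.011 med [ 0.011 -0.008  0.087]
0.09 41 x -0.005 0.019 y -0.017 0.014 med [ 0.015 -0.012  0.094]
0.1 39 x -0.012 0.018 y -0.017 0.009 med [ 0.014 -0.013  0.105]
0.11 23 x -0.013 0.016 y -0.017 0.01 med [ 0.012 -0.013  0.113]
```

The key is nearly upright, with about 9° left. I'll finish the arc.

```bash
python3 -m inch '{"grip":[0.01,0.01,0.01,0.01,0.01,0.01,0.01,0.01,0.01,0.01],"translation":[[-0.004,0,0.0005],[-0.008,0,0.0012],[-0.012,0,0.002],[-0.015,0,0.003],[-0.018,0,0.004],[-0.019,0,0.004],[-0.019,0,0.004],[-0.019,0,0.004],[-0.019,0,0.004],[-0.019,0,0.004]],"spin":[0,0,0,0,0,0,0,0,0,0]}' 6; python3 k.py k4
```

```text
t: 14.35
tool_pos: [0.4644, -0.2855, 0.0916]
tool_rot: [[0.715, 0.699, 0.002], [0.699, -0.715, -0.001], [0.0, 0.002, -1.0]]
wrist_force: [-1.0, 0.1, 8.6]
opening: 0.169
grasp_force: 6.0
dark [309.5 155.6] 41 [ 0.004  0.008 -0.017]
dark [323.1 158.1] 32 [-0.028 -0.011 -0.008]
dark [301.8 176.2] 243 [ 0.026 -0.007  0.019]
dark [304.4 198.1] 91 [ 0.029 -0.012  0.098]
-0.03 60 x -0.008 0.012 y -0.025 0.021 med [ 0.008 -0.01  -0.025]
-0.02 84 x -0.039 0.078 y -0.025 0.019 med [ 0.009 -0.004 -0.013]
-0.01 188 x -0.04 0.081 y -0.021 0.019 med [ 0.029 -0.007 -0.007]
0.0 47 x -0.038 0.08 y -0.015 0.007 med [ 0.029 -0.008  0.004]
0.01 28 x 0.009 0.028 y -0.01 0.007 med [ 0.023 -0.007  0.015]
0.02 29 x 0.01 0.029 y -0.01 0.007 med [ 0.024 -0.008  0.025]
0.03 25 x 0.012 0.027 y -0.011 0.006 med [ 0.024 -0.007  0.036]
0.04 25 x 0.011 0.027 y -0.01 0.003 med [ 0.023 -0.008  0.045]
0.05 24 x 0.01 0.027 y -0.01 0.004 med [ 0.023 -0.007  0.055]
0.06 28 x 0.009 0.028 y -0.011 0.007 med [ 0.024 -0.008  0.064]
0.07 24 x 0.011 0.026 y -0.011 0.005 med [ 0.024 -0.007  0.076]
0.08 59 x 0.004 0.032 y -0.016 0.012 med [ 0.026 -0.009  0.085]
0.09 39 x 0.003 0.032 y -0.016 0.01 med [ 0.028 -0.013  0.095]
0.1 40 x 0.006 0.032 y -0.017 0.009 med [ 0.029 -0.013  0.105]
0.11 7 x 0.008 0.032 y -0.016 0.007 med [ 0.029 -0.01   0.111]
```

```bash
python3 -m inch '{"grip":[0.05,0.05,0.05,0.05,0.05,0.05,0.05,0.05,0.05,0.05],"translation":[[0,0,-0.002],[0,0,-0.002],[0,0,-0.002],[0,0,-0.002],[0,0,-0.002],[0.01,0,-0.002],[0.0195,0,-0.002],[0.0195,0,-0.002],[0.0195,0,-0.002],[0.0195,0,-0.002]],"spin":[0,0,0,0,0,0,0,0,0,0]}' 6; python3 k.py k5
```

```text
t: 15.65
tool_pos: [0.4778, -0.2715, 0.0924]
tool_rot: [[0.715, 0.699, -0.0], [0.699, -0.715, -0.0], [-0.0, 0.0, -1.0]]
wrist_force: [0.7, -0.3, 0.1]
opening: 0.54
grasp_force: 0.0
dark [299.4 155.3] 43 [ 0.005  0.025 -0.017]
dark [323.6 158.2] 25 [-0.049 -0.011 -0.005]
dark [302.1 176.3] 250 [ 0.007 -0.007  0.02 ]
dark [304.2 198.3] 92 [ 0.01 -0.01  0.1 ]
-0.03 59 x -0.008 0.013 y -0.042 0.036 med [ 0.007  0.023 -0.026]
-0.02 83 x -0.056 0.057 y -0.041 0.035 med [ 0.008 -0.005 -0.013]
-0.01 187 x -0.059 0.061 y -0.038 0.035 med [ 0.013 -0.006 -0.005]
0.0 57 x -0.056 0.061 y -0.015 0.026 med [ 0.009 -0.009  0.003]
0.01 26 x -0.009 0.008 y -0.01 0.006 med [ 0.003 -0.007  0.016]
0.02 28 x -0.009 0.008 y -0.012 0.009 med [ 0.005 -0.007  0.025]
0.03 28 x -0.01 0.008 y -0.011 0.006 med [ 0.005 -0.008  0.035]
0.04 24 x -0.005 0.009 y -0.01 0.005 med [ 0.005 -0.008  0.045]
0.05 26 x -0.009 0.009 y -0.012 0.004 med [ 0.004 -0.007  0.055]
0.06 27 x -0.01 0.008 y -0.01 0.008 med [ 0.006 -0.007  0.065]
0.07 26 x -0.007 0.008 y -0.011 0.007 med [ 0.005 -0.007  0.075]
0.08 55 x -0.015 0.013 y -0.016 0.011 med [ 0.007 -0.008  0.085]
0.09 41 x -0.015 0.013 y -0.017 0.013 med [ 0.009 -0.012  0.095]
0.1 38 x -0.012 0.013 y -0.016 0.011 med [ 0.01  -0.01   0.105]
0.11 13 x -0.013 0.014 y -0.017 0.008 med [ 0.01  -0.012  0.111]
```

It stands free, centred under the gripper. I'll go down to grasp depth and grip firmly.

```bash
python3 -m inch '{"grip":[0.05,0.05,0.05,0.01,0.01,0.01,0.01,0.01,0.01,0.01],"translation":[[0,0,0.01],[0,0,0.019],[0,0,0.019],[0,0,0.019],[0,0,0.019],[0,0,0.019],[0,0,0.019],[0,0,0.019],[0,0,0.019],[0,0,0.019]],"spin":[0,0,0,0,0,0,0,0,0,0]}' 30
python3 -m inch '{"grip":[0.01,0.01,0.01,0.01,0.01,0.01,0.01,0.01,0.01,0.01],"translation":[[0,0,-0.02],[0,0,-0.04],[0,0,-0.07],[0,0,-0.1],[0,0,-0.13],[0,0,-0.15],[0,0,-0.15],[0,0,-0.15],[0,0,-0.15],[0,0,-0.15]],"spin":[0,0,0,0,0,0,0,0,0,0]}' 40;  python3 k.py k6; python3 -c "
from h import *
plan(.630,.1865,.225,-6.8)"
```

```text
t: 16.95
tool_pos: [0.4779, -0.2714, 0.0735]
tool_rot: [[0.715, 0.699, 0.0], [0.699, -0.715, -0.0], [0.0, 0.0, -1.0]]
wrist_force: [-1.3, 1.1, 2.7]
opening: 0.172
grasp_force: 30.0
t: 18.2
tool_pos: [0.4777, -0.2713, 0.2226]
tool_rot: [[0.715, 0.699, -0.001], [0.699, -0.715, 0.001], [-0.0, -0.001, -1.0]]
wrist_force: [-0.2, 0.1, -3.3]
opening: 0.168
grasp_force: 40.0
dark [327.3 104.6] 58 [-0.046 -0.009 -0.023]
dark [308.4 106. ] 13 [ 0.003  0.008 -0.028]
dark [305.6 124.8] 297 [ 0.007 -0.007  0.01 ]
dark [308.6 151.1] 173 [ 0.01  -0.012  0.085]
-0.03 252 x -0.061 0.061 y -0.026 0.021 med [ 0.01  -0.006 -0.025]
-0.02 124 x -0.057 0.062 y -0.024 0.021 med [ 0.01  -0.01  -0.016]
-0.01 34 x -0.053 0.055 y -0.022 0.01 med [ 0.007 -0.01  -0.006]
0.0 31 x -0.008 0.008 y -0.01 0.008 med [ 0.005 -0.006  0.006]
0.01 35 x -0.009 0.009 y -0.011 0.007 med [ 0.005 -0.007  0.016]
0.02 34 x -0.01 0.008 y -0.011 0.006 med [ 0.004 -0.007  0.025]
0.03 31 x -0.011 0.008 y -0.01 0.006 med [ 0.005 -0.006  0.035]
0.04 31 x -0.009 0.008 y -0.01 0.007 med [ 0.005 -0.007  0.044]
0.05 35 x -0.011 0.008 y -0.01 0.006 med [ 0.004 -0.008  0.054]
0.06 63 x -0.013 0.013 y -0.015 0.013 med [ 0.005 -0.008  0.066]
0.07 54 x -0.014 0.015 y -0.015 0.014 med [ 0.01  -0.012  0.075]
0.08 50 x -0.013 0.013 y -0.015 0.013 med [ 0.009 -0.011  0.085]
0.09 56 x -0.016 0.014 y -0.016 0.011 med [ 0.01  -0.012  0.095]
0.1 30 x -0.014 0.013 y -0.016 0.011 med [ 0.009 -0.012  0.103]
t 18.25 tcp [ 0.4777 -0.2713  0.2228] yaw -45.66 q6 0.23 shift [ 0.4289 -0.221  -0.0021] spin -0.6782895070255787 open 0.016 gf 40.0 F [ 0.9  0.8 -3.7]
```

```bash
python3 -m inch '{"grip":[0.01,0.01,0.01,0.01,0.01,0.01,0.01,0.01,0.01,0.01],"translation":[[0.04,-0.02,0],[0.08,-0.041,0],[0.13,-0.067,0],[0.18,-0.093,0],[0.23,-0.119,0],[0.28,-0.144,0],[0.33,-0.17,0],[0.38,-0.196,0],[0.41,-0.211,0],[0.429,-0.221,0]],"spin":[-0.06,-0.13,-0.2,-0.28,-0.36,-0.44,-0.52,-0.6,-0.65,-0.678]}' 40; python3 -m inch '{"grip":[0.01,0.01,0.01,0.01,0.01,0.01,0.01,0.01,0.01,0.01],"translation":[[0,0,0],[0,0,0],[0,0,0],[0,0,0],[0,0,0],[0,0,0],[0,0,0],[0,0,0],[0,0,0],[0,0,0]],"spin":[0,0,0,0,0,0,0,0,0,0]}' ; python3 - <<'E'
from h import *
plan(.630,.1865,.225,-6.8)
p,d=grab('side','m'); C=cloud('side',d); t=np.array(env.get_obs()['tool_pos'])
def box(C,z0,z1,r=.03):
    q=(C[...,2]>z0)&(C[...,2]<z1)&(abs(C[...,0]-t[0])<r)&(abs(C[...,1]-t[1])<r); A=C[q]
    print(z0,z1,q.sum(),A.min(0).round(4),A.max(0).round(4),np.median(A,0).round(4))
    # pixel columns
    v,u=np.nonzero(q); print('cols',u.min(),u.max(),'rows',v.min(),v.max(),'mean u',u.mean().round(2))
for n in('side','top'):
    print(n); C=cloud(n,d if n=='side' else grab('top','m1')[1])
    for z in((.155,.175),(.175,.185),(.095,.105),(.085,.095)):
        try: box(C,*z)
        except Exception as e: print(e)
cv2.imwrite('pics/m4.png',cv2.resize(p[220:360,140:300],(800,600),interpolation=cv2.INTER_CUBIC)[:,:,::-1]) if 0 else cv2.imwrite('pics/m4.png',cv2.resize(p[190:370,120:360],(800,600),interpolation=cv2.INTER_CUBIC)[:,:,::-1])
for P in ((*t[:2],.149),(.63,.1865,.1145),(.63,.1865,.0825)): print(proj('side',P),proj('top',P))
E
```

```text
t: 19.5
tool_pos: [0.6304, 0.188, 0.2228]
tool_rot: [[0.117, 0.993, -0.001], [0.993, -0.117, -0.0], [-0.0, -0.001, -1.0]]
wrist_force: [-0.1, 0.9, -3.4]
opening: 0.169
grasp_force: 40.0
t: 20.75
tool_pos: [0.6303, 0.1865, 0.2233]
tool_rot: [[0.119, 0.993, -0.0], [0.993, -0.119, -0.0], [-0.0, 0.0, -1.0]]
wrist_force: [0.4, -0.5, -2.9]
opening: 0.168
grasp_force: 40.0
t 20.75 tcp [0.6303 0.1865 0.2233] yaw -6.82 q6 0.37 shift [-0.     -0.0003 -0.0017] spin -0.00031832160267802 open 0.0156 gf 40.0 F [ 0.4 -0.5 -2.9]
side
0.155 0.175 157 [0.6151 0.1744 0.155 ] [0.6445 0.2012 0.175 ] [0.6267 0.1973 0.1648]
cols 205 224 rows 282 301 mean u 214.94
0.175 0.185 88 [0.6157 0.1778 0.175 ] [0.6441 0.1998 0.1849] [0.6271 0.1971 0.1798]
cols 204 223 rows 280 293 mean u 214.09
0.095 0.105 34 [0.6223 0.1845 0.0953] [0.6372 0.1973 0.1045] [0.6281 0.1953 0.0999]
cols 212 221 rows 313 322 mean u 216.91
0.085 0.095 39 [0.6122 0.1831 0.0852] [0.6376 0.2091 0.0948] [0.627  0.1953 0.0898]
cols 212 227 rows 317 331 mean u 217.9
top
0.155 0.175 60 [0.6162 0.1681 0.155 ] [0.6428 0.1965 0.1743] [0.6247 0.171  0.1644]
cols 122 137 rows 172 183 mean u 132.4
0.175 0.185 27 [0.6173 0.1687 0.1751] [0.638  0.1963 0.1847] [0.6207 0.171  0.1792]
cols 121 133 rows 172 181 mean u 129.7
0.095 0.105 13 [0.6236 0.1793 0.096 ] [0.6365 0.1927 0.1049] [0.6273 0.1808 0.1002]
cols 135 141 rows 181 186 mean u 138.85
0.085 0.095 25 [0.6208 0.1703 0.085 ] [0.6461 0.2101 0.0945] [0.6301 0.1801 0.0886]
cols 130 146 rows 179 189 mean u 140.84
(np.float64(214.750902372599), np.float64(297.0204018085777)) (np.float64(129.88341731417972), np.float64(178.73524655524847))
(np.float64(216.279471295576), np.float64(309.94202460394723)) (np.float64(135.24472621199314), np.float64(182.4560461455174))
(np.float64(217.4831478602222), np.float64(321.27035187439776)) (np.float64(139.88091626059557), np.float64(185.58098143157216))
```

View pics/m4.png

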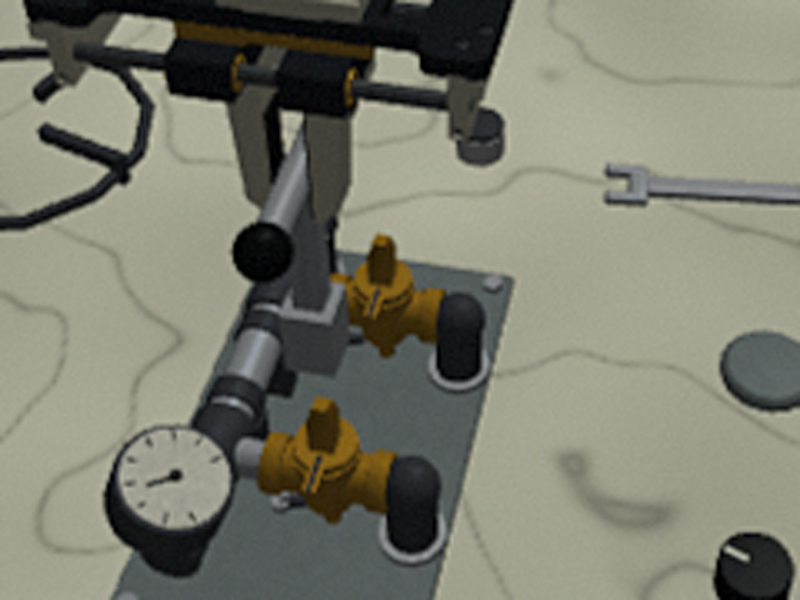

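The key hangs over the gauge cock. The socket's bottom is at crop (310,360) and the square's tip at crop (322,402). Relative depth puts the square about 3–4 mm further +y. I'll shift 3 mm and lower onto the taper.

```bash
python3 -m inch '{"grip":[0.01,0.01,0.01,0.01,0.01,0.01,0.01,0.01,0.01,0.01],"translation":[[0.003,0,0.008],[0.003,0,0.016],[0.003,0,0.024],[0.003,0,0.03],[0.003,0,0.034],[0.003,0,0.037],[0.003,0,0.04],[0.003,0,0.042],[0.003,0,0.042],[0.003,0,0.042]],"spin":[0,0,0,0,0,0,0,0,0,0]}'; python3 k.py n1 | tail -8; python3 -c "
from h import *
T=np.load('/tmp/n1.npz'); C=cloud('side',T['d'])
for a,b in((.12,.14),(.095,.105),(.085,.095)):
    q=(C[...,2]>a)&(C[...,2]<b)&(abs(C[...,0]-.63)<.03)&(abs(C[...,1]-.1865)<.03);A=C[q];print(a,len(A),A.min(0).round(4),A.max(0).round(4),np.median(A,0).round(4))"
```

```text
t: 22.1
tool_pos: [0.6307, 0.1895, 0.1815]
tool_rot: [[0.119, 0.993, 0.0], [0.993, -0.119, 0.0], [0.0, 0.0, -1.0]]
wrist_force: [0.2, -0.5, -2.9]
opening: 0.171
grasp_force: 40.0
0.06 139 x -0.015 0.013 y -0.014 0.013 med [ 0.006 -0.006  0.066]
0.07 73 x -0.012 0.013 y -0.014 0.011 med [ 0.011 -0.006  0.075]
0.08 76 x -0.016 0.013 y -0.014 0.013 med [ 0.011 -0.005  0.085]
0.09 273 x -0.124 0.079 y -0.014 0.088 med [0.046 0.076 0.098]
0.1 709 x -0.125 0.084 y -0.014 0.092 med [0.054 0.058 0.105]
0.11 350 x -0.122 0.084 y -0.008 0.095 med [0.06  0.041 0.113]
0.12 151 x -0.122 0.084 y -0.016 0.083 med [0.029 0.012 0.125]
0.13 440 x -0.137 0.082 y -0.019 0.065 med [-0.003 -0.004  0.132]
0.12 145 [0.6156 0.1749 0.1203] [0.6445 0.2032 0.14  ] [0.6266 0.2002 0.13  ]
0.095 18 [0.623  0.1947 0.0951] [0.6371 0.1993 0.1041] [0.6308 0.1957 0.0983]
0.085 30 [0.6143 0.1886 0.0851] [0.6379 0.1975 0.0943] [0.6289 0.1955 0.0897]
```

```bash
python3 -m inch '{"grip":[0.01,0.01,0.01,0.01,0.01,0.01,0.01,0.01,0.01,0.01],"translation":[[0.001,0,0.002],[0.001,0,0.004],[0.001,0,0.006],[0.001,0,0.008],[0.001,0,0.01],[0.001,0,0.011],[0.001,0,0.012],[0.001,0,0.012],[0.001,0,0.012],[0.001,0,0.012]],"spin":[0,0,0,0,0,0,0,0,0,0]}'
```

```text
t: 23.4
tool_pos: [0.6307, 0.1905, 0.1694]
tool_rot: [[0.119, 0.993, 0.0], [0.993, -0.119, 0.0], [0.0, 0.0, -1.0]]
wrist_force: [0.3, -0.8, -3.2]
opening: 0.173
grasp_force: 40.0
```

```bash
python3 -m inch '{"grip":[0.01,0.01,0.01,0.01,0.01,0.01,0.01,0.01,0.01,0.01],"translation":[[0,0,0.002],[0,0,0.004],[0,0,0.006],[0,0,0.008],[0,0,0.009],[0,0,0.01],[0,0,0.011],[0,0,0.012],[0,0,0.012],[0,0,0.012]],"spin":[0,0,0,0,0,0,0,0,0,0]}'; python3 -c "
from h import *
plan(.630,.19,.15,-6.8)"
```

```text
t: 24.65
tool_pos: [0.6307, 0.1905, 0.1574]
tool_rot: [[0.119, 0.993, 0.0], [0.993, -0.119, -0.0], [-0.0, 0.0, -1.0]]
wrist_force: [-0.4, 0.4, -3.2]
opening: 0.171
grasp_force: 40.0
t 24.65 tcp [0.6307 0.1905 0.1574] yaw -6.82 q6 0.37 shift [-0.0006 -0.0007  0.0074] spin -0.000285986105657714 open 0.0159 gf 40.0 F [-0.4  0.4 -3.2]
```

```bash
python3 -m inch '{"grip":[0.01,0.01,0.01,0.01,0.01,0.01,0.01,0.01,0.01,0.01],"translation":[[0,0,0.001],[0,0,0.002],[0,0,0.003],[0,0,0.003],[0,0,0.003],[0,0,0.003],[0,0,0.003],[0,0,0.003],[0,0,0.003],[0,0,0.003]],"spin":[0,0,0,0,0,0,0,0,0,0]}'; python3 -c "
from h import *
T=grab('side','q'); C=cloud('side',T[1])
t=env.get_obs()['tool_pos']
for a in np.arange(.075,.15,.01):
    q=(C[...,2]>a)&(C[...,2]<a+.01)&(abs(C[...,0]-.63)<.03)&(abs(C[...,1]-.1865)<.03);A=C[q];print(round(a,3),len(A),A.min(0).round(4),A.max(0).round(4),np.median(A,0).round(4))"
```

```text
t: 25.9
tool_pos: [0.6311, 0.1906, 0.156]
tool_rot: [[0.119, 0.993, 0.002], [0.993, -0.119, 0.001], [0.001, 0.002, -1.0]]
wrist_force: [-2.4, 0.2, 8.2]
opening: 0.169
grasp_force: 40.0
0.075 129 [0.6114 0.1768 0.075 ] [0.6444 0.2165 0.0847] [0.6261 0.2023 0.0819]
0.085 65 [0.6155 0.1795 0.0853] [0.6439 0.2072 0.095 ] [0.6277 0.2012 0.0898]
0.095 71 [0.6162 0.1804 0.0951] [0.6445 0.2042 0.1047] [0.6269 0.201  0.1   ]
0.105 72 [0.616  0.1787 0.1053] [0.6444 0.2036 0.115 ] [0.6283 0.2008 0.1094]
0.115 143 [0.6159 0.1769 0.1151] [0.6449 0.2045 0.1247] [0.6256 0.1973 0.1218]
0.125 40 [0.6215 0.1838 0.125 ] [0.6383 0.199  0.1349] [0.6292 0.1965 0.1303]
0.135 44 [0.6219 0.1843 0.1351] [0.6374 0.1991 0.1446] [0.6275 0.1967 0.1402]
0.145 46 [0.6214 0.1842 0.145 ] [0.6363 0.1985 0.1549] [0.6264 0.1968 0.1503]
```

Seated: light upward force at the predicted height. I'll let go and hold still.

```bash
python3 -m inch '{"grip":[0.05,0.05,0.05,0.05,0.05,0.05,0.05,0.05,0.05,0.05],"translation":[[0,0,-0.002],[0,0,-0.002],[0,0,-0.002],[0,0,-0.002],[0,0,-0.002],[0,0,-0.002],[0,0,-0.002],[0,0,-0.002],[0,0,-0.002],[0,0,-0.002]],"spin":[0,0,0,0,0,0,0,0,0,0]}'; python3 -c "
from h import *
plan(.63,.19,.154,-6.8)
T=grab('side','r'); C=cloud('side',T[1])
for a in np.arange(.075,.15,.01):
    q=(C[...,2]>a)&(C[...,2]<a+.01)&(abs(C[...,0]-.63)<.03)&(abs(C[...,1]-.1865)<.03);A=C[q];print(round(a,3),len(A),A.min(0).round(4),A.max(0).round(4),np.median(A,0).round(4))"
```

```text
t: 27.2
tool_pos: [0.6307, 0.1905, 0.1564]
tool_rot: [[0.119, 0.993, 0.0], [0.993, -0.119, -0.0], [-0.0, 0.0, -1.0]]
wrist_force: [-0.1, 0.3, -0.4]
opening: 0.538
grasp_force: 0.0
t 27.2 tcp [0.6307 0.1905 0.1564] yaw -6.82 q6 0.37 shift [-0.0005 -0.0007  0.0024] spin -0.00032667647283029036 open 0.05 gf 0.0 F [-0.1  0.3 -0.4]
0.075 130 [0.6122 0.1772 0.075 ] [0.6455 0.2165 0.085 ] [0.6262 0.2025 0.0817]
0.085 66 [0.6159 0.1773 0.0851] [0.6438 0.2046 0.0949] [0.6269 0.2014 0.0897]
0.095 69 [0.6162 0.1792 0.095 ] [0.6444 0.2046 0.1048] [0.6271 0.2012 0.1001]
0.105 69 [0.616  0.1788 0.105 ] [0.6447 0.2043 0.1148] [0.6266 0.201  0.1097]
0.115 148 [0.6159 0.1771 0.1151] [0.6446 0.2042 0.1246] [0.6258 0.1972 0.1218]
0.125 40 [0.6222 0.1874 0.1252] [0.6384 0.198  0.1345] [0.6294 0.1965 0.1307]
0.135 44 [0.622  0.1836 0.1351] [0.6389 0.1997 0.1448] [0.6278 0.1966 0.1401]
0.145 43 [0.6219 0.1833 0.1454] [0.6369 0.1988 0.1548] [0.6267 0.1964 0.1497]
```

The key stands free on the cock. I'll regrip (1.5 mm closer to its axis) and turn anticlockwise, which is negative spin.

```bash
python3 -m inch '{"grip":[0.05,0.05,0.01,0.01,0.01,0.01,0.01,0.01,0.01,0.01],"translation":[[-0.0015,0,0],[-0.0015,0,0],[-0.0015,0,0],[-0.0015,0,0],[-0.0015,0,0],[-0.0015,0,0],[-0.0015,0,0],[-0.0015,0,0],[-0.0015,0,0],[-0.0015,0,0]],"spin":[0,0,0,0,0,0,0,0,0,0]}' 30
python3 -m inch '{"grip":[0.01,0.01,0.01,0.01,0.01,0.01,0.01,0.01,0.01,0.01],"translation":[[0,0,0],[0,0,0],[0,0,0],[0,0,0],[0,0,0],[0,0,0],[0,0,0],[0,0,0],[0,0,0],[0,0,0]],"spin":[-0.08,-0.16,-0.24,-0.32,-0.4,-0.48,-0.56,-0.64,-0.72,-0.8]}'
python3 -c "
from h import *
plan(.63,.19,.154,-6.8); print(env.get_obs()['torque'])"
```

```text
t: 28.5
tool_pos: [0.6305, 0.189, 0.1564]
tool_rot: [[0.119, 0.993, 0.0], [0.993, -0.119, -0.0], [-0.0, 0.0, -1.0]]
wrist_force: [-0.2, 0.2, 0.7]
opening: 0.169
grasp_force: 30.0
t: 29.75
tool_pos: [0.6302, 0.1889, 0.1563]
tool_rot: [[-0.632, 0.775, -0.001], [0.775, 0.632, -0.0], [0.0, -0.001, -1.0]]
wrist_force: [-2.7, 0.0, 0.8]
opening: 0.17
grasp_force: 30.0
t 29.75 tcp [0.6302 0.1889 0.1563] yaw 39.17 q6 -0.43 shift [0.0009 0.0006 0.0023] spin 0.8022882028805525 open 0.0158 gf 30.0 F [-2.7  0.   0.8]
[-0.18000843  0.79188126 -0.06624449]
```

Small forces, turning as planned. I'll continue to just past a quarter turn.

```bash
python3 -m inch '{"grip":[0.01,0.01,0.01,0.01,0.01,0.01,0.01,0.01,0.01,0.01],"translation":[[0,0,0],[0,0,0],[0,0,0],[0,0,0],[0,0,0],[0,0,0],[0,0,0],[0,0,0],[0,0,0],[0,0,0]],"spin":[-0.1,-0.2,-0.3,-0.4,-0.5,-0.6,-0.7,-0.78,-0.82,-0.82]}'
python3 -c "
from h import *
plan(.63,.19,.154,-6.8); print(env.get_obs()['torque'])"
```

```text
t: 31.0
tool_pos: [0.6302, 0.1888, 0.1564]
tool_rot: [[-0.998, 0.07, -0.001], [0.07, 0.998, -0.0], [0.001, -0.0, -1.0]]
wrist_force: [-2.6, -2.1, 2.3]
opening: 0.172
grasp_force: 30.0
t 31.0 tcp [0.6302 0.1888 0.1564] yaw 85.99 q6 -1.25 shift [0.0003 0.0012 0.0024] spin 1.6194056201574014 open 0.016 gf 30.0 F [-2.6 -2.1  2.3]
[-0.5257158   0.94684103  0.04823948]
```

```bash
python3 -m inch '{"grip":[0.05,0.05,0.05,0.05,0.05,0.05,0.05,0.05,0.05,0.05],"translation":[[0,0,0],[0,0,0],[0,0,0],[0,0,0],[0,0,-0.01],[0,0,-0.03],[0,0,-0.06],[0,0,-0.09],[0,0,-0.12],[0,0,-0.12]],"spin":[0,0,0,0,0,0,0,0,0,0]}'
python3 -c "
from h import *
p,d=grab('side','z'); C=cloud('side',d)
cv2.imwrite('pics/z4.png',cv2.resize(p[190:370,120:360],(800,600),interpolation=cv2.INTER_CUBIC)[:,:,::-1])
for a in np.arange(.075,.2,.02):
    q=(C[...,2]>a)&(C[...,2]<a+.01)&(abs(C[...,0]-.63)<.03)&(abs(C[...,1]-.1865)<.03);A=C[q];print(round(a,3),len(A),A.min(0).round(4),A.max(0).round(4),np.median(A,0).round(4))"
```

```text
t: 32.25
tool_pos: [0.6312, 0.1892, 0.2807]
tool_rot: [[-0.998, 0.07, 0.005], [0.07, 0.998, 0.001], [-0.005, 0.002, -1.0]]
wrist_force: [0.1, 0.9, 0.0]
opening: 0.541
grasp_force: 0.0
0.075 148 [0.6006 0.1798 0.075 ] [0.6464 0.2079 0.085 ] [0.6197 0.2007 0.0814]
0.095 64 [0.6164 0.1763 0.0951] [0.6425 0.2034 0.105 ] [0.6261 0.2019 0.1006]
0.115 142 [0.6164 0.1766 0.115 ] [0.6433 0.2033 0.125 ] [0.626  0.1977 0.1217]
0.135 45 [0.622  0.1807 0.1351] [0.6378 0.1988 0.1449] [0.6273 0.1962 0.1402]
0.155 45 [0.6221 0.1856 0.1551] [0.6374 0.1983 0.1649] [0.629  0.1963 0.16  ]
0.175 47 [0.6219 0.1867 0.1753] [0.6373 0.199  0.1841] [0.628  0.1963 0.1798]
0.195 55 [0.6073 0.1906 0.1952] [0.653  0.1989 0.2049] [0.6307 0.1964 0.2003]
```

View pics/z4.png

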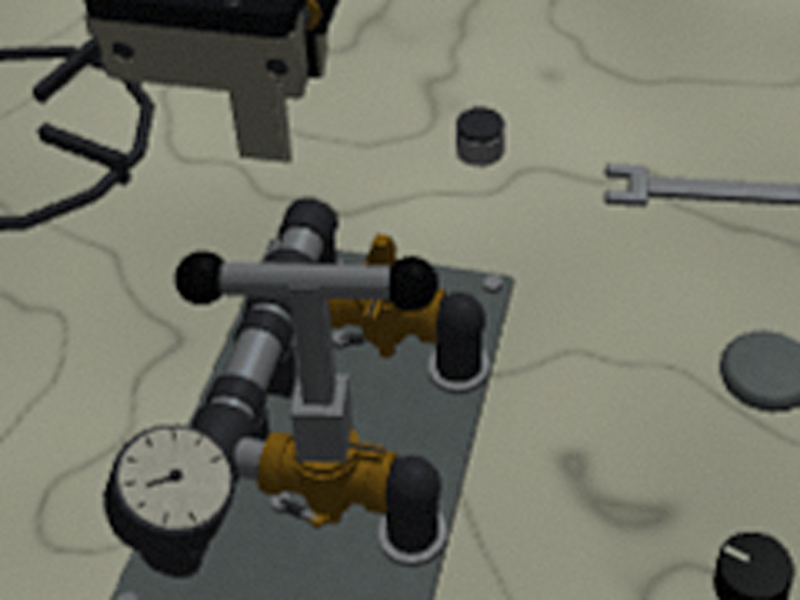

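The key stands upright on the gauge cock (socket at crop (320,430)). The pointer at crop (365,450) lies along the branch, so the cock is open. The other cock looks unchanged, and the gripper is well clear.

```bash
python3 -c "
from bench import env
print(env.sign_off())"
```

```text
the job is handed in; nothing more can be done
None
```

The job is handed in (no verdict came back): the last camera view shows the cock nearest the gauge open, the key standing upright on it, the other cock shut, and the arm clear; none of the other bench things in that view look moved.

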